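Bring the pipette over the sample well of a test cassette

ROBOT

A 7-joint arm with a two-finger parallel gripper is mounted at the origin on a cart in front of the work surface, level with it; the furniture and walls round the work are solid. World frame = base frame: x ahead of the robot, y to its left, z up, the work surface at z = 0. Lengths are in m, angles in degrees, forces in N, time in s.
With the tool pointing down it reaches from about 0.425 to 0.875 m from the base axis. Payload 4.7 kg.
Tool frame: the origin (TCP) lies midway between the tips of the shut fingers; the grasp point (between the pads) lies 19 mm behind it; z points along the fingers, y is the line along which they close (so a half turn about z gives the same grasp; the last joint's range is limited). The gripper opens to 87 mm and grips with 3 to 60 N. Pads are 19 mm wide; open, the fingers measure 117 mm over their backs; the gripper's body (75 mm by 190 mm) begins 51 mm behind the grasp point.
Start: joints at [-71.156, 18.392, -4.016, 83.108, 1.295, 78.541, -3.26], TCP at [0.201, 0.618, 0.223] pointing down, gripper open.
Joint ranges: [-163.93, 163.93], [-17.29, 119.83], [-79.2, 71.16], [3.27, 140.29], [-89.18, 269.18], [5.43, 117.66], [-154.24, 154.24]. Speed limits (degrees/s): [147.25, 147.25, 180, 180, 180, 180, 180].

INTERFACE

Orientations are given as [roll, pitch, yaw] about the fixed x, y, z axes, in that order (R = Rz(yaw) Ry(pitch) Rx(roll)).
In Python, from cell import env gives the robot as it stands. The module is installed in compiled form; this text tells all that it offers.
- The arm moves only by the tool send_rows, never from a script. Its argument "series" is a list of rows, each an object with "travel": the shift along the tool's x, y, z in cm, a list of three; "dr": the turn, a rotation vector about the tool's x, y, z in degrees, a list of three; "claw": the finger opening in cm, from 0 to 8.7. In form: [{"travel": [tx, ty, tz], "dr": [wx, wy, wz], "claw": claw}, ...]. A call has 1 to 12 rows; each row is the pose to reach, as a shift and turn from the pose commanded when the call began, along the tool's axes at that moment; what a row does not reach only later rows make up. A row lasts 1/12 s, in which the tool goes at most 41.7 mm and 7.16 degrees, less where a joint would pass 70% of its speed; a pose out of reach is approached as far as the arm can. A call with a gripper value outside its range is refused whole. The fingers move at their own pace and stop on an object; "grip_force" is the grip in N (left out, the last holds). Time passes only in rows, so rows that repeat a pose let the fingers close. It gives the time, the measured TCP pose, the force and the opening at its end, in the units of the state.
- env.get_obs(): the state, without advancing time (a new reading comes with each control period).
- env.read_camera(name): name is "scene" or "top"; returns the picture (480x640x3 uint8, blue, green, red); there is no depth.
- env.calibration(name): a dict with "fx", "fy", "cx", "cy" (pixels), "cam_to_world" (4x4, takes a point from camera to world coordinates). Camera axes: x right, y down, z forward; pixel columns grow to the right and rows downward; lengths in m; the calibration is good to about 2 mm. A picture is of the moment at which its call begins. calibration takes no time and is no camera call.
- env.sign_off(): hands the job in, once; it reports no verdict.
The state is a dict: "time_s": time; "qpos": joint angles; "joint_velocities": joint speeds; "effort": joint torques, N m; "tool_pos": TCP position; "tool_rot": TCP orientation; "force": force on the tool from outside, world axes, zero at the start; "wrist_torque": the same for the moment, N m; "grip_width": finger opening in m.
Only numpy, scipy, OpenCV 4.12 (cv2) and the standard library are available. Lean on these libraries where they do the work, as an engineer would, in place of code of your own. Each camera call takes 0.05 s, during which the arm holds its last target. There are 200 camera calls.

TASK

A test cassette lies ready on a narrow raised metal rest. Draw the pipette straight up out of its white stand, carry it upright over the dropper bottles, and finish while still holding it in the gripper: still and upright, tip down, with the tip about 10 mm above the cassette's dark round sample well and centred over it. Never touch or shift the cassette, and leave the two dropper bottles standing where they are.

Things in the scene. Friction and masses are not known exactly. Their poses are not given: they have to be found in the camera images.
- sample_well (a point): Centre of the dark round sample well (about 10 mm across) in the face of the test cassette, 55 mm above the worktop. It lies on the cassette's centre line, 24.5 mm from the cassette's centre toward the cassette's own +y end. z points up.
- cassette: The test cassette: a white flat plastic strip 21 x 86 x 5 mm (own x: width, own y: length), 20 g, lying loose, face up, along the rest. Origin at the centre of its underside. The other cassettes, in rows at the far left, are not part of the job.
- cassette_rest: The rest, fixed to the worktop: a bar 16 mm wide (own x), 60 mm long (own y), its flat top 50 mm above the worktop, on a thin upright web on a 34 x 60 x 6 mm foot. Origin at the centre of its underside. The tall analyser (400 mm) stands to its right: the analyser's side wall passes 60 to 110 mm from the middle of the rest and runs away from the robot at 20 degrees to the left of straight ahead, so a wide gripper must be turned lengthwise to that wall here.
- pipette_grip (a point): Point at which to grip the pipette, on the middle of the upper part of its dark body, 190 mm above its lowest end. The body there is 26 mm wide along the pipette's own y and 31 mm along own x, and reaches from 92 mm below this point to 16 mm above it; the pipette's top is 49 mm above this point. Grip it from above, fingers closing along own y.
- pipette_tip (a point): Lowest point of the pipette, the end of its tip on its long axis: 189 mm below pipette_grip and 1 mm from it toward own -x. Own z points up along the pipette. Collisions count the lowest 59 mm as a rod 12 mm thick, the barrel above it as 19 mm.
- pipette: The pipette, 239 mm tall, about 85 g, upright in its stand; origin at its bottom, 11.6 mm to own +x of its long axis.
- stand_mouth (a point): Centre of the mouth of the pipette stand, 62 mm above the worktop.
- pipette_stand: The pipette stand, fixed to the worktop: a white vertical sleeve 26 mm across and 62 mm tall with a 14.4 mm bore, on a round foot 44 mm across; origin under its centre. The pipette hangs loose in it by its shoulder, 59 mm deep, and is free once raised 60 mm.
- bottle_a: Brown dropper bottle, 30 mm across, 94 mm tall, standing loose between the pipette stand and the rest; origin under its centre. An obstacle.
- bottle_b: Slimmer brown dropper bottle, 26 mm across, 87 mm tall, standing loose on the robot's side of the other; origin under its centre. An obstacle.

How it is judged:
By the outcome, as a careful person would: the job done as asked, in the order asked, and still so for the second after the job is handed in, while the arm keeps its last pose, push and grip.
It also fails if it takes over 38 s, if anything falls off the work surface, if the arm or the gripper's body presses on something with over 40 N, if the wrist force passes 120 N, or if a joint passes its speed limit or range.

## Working session

There is one attempt and no reset: what is moved stays moved. The work goes in short steps, Python scripts to look and compute and a tool call to move; the robot and the scene stay as the last step left them, time stands still between calls to the robot, and variables do not carry over. Pictures are saved under pics/ and viewed, on a budget of 10 in all, crops included, one or two more only if the job needs it, and the job is handed in when it is done.

Besides the shell and the picture viewer there is one more tool, called after ">>>" as name(argument=value, ...) on one line, values as JSON. send_rows: Moves the arm, as the interface text tells. Its arguments: {"type":"object","properties":{"series":{"type":"array"},"grip_force":{"type":"number"}},"required":["series"]}

```bash
mkdir -p pics
python3 - <<'E'
from cell import env
import cv2
for n in ("scene","top"):
    im=env.read_camera(n); cv2.imwrite(f"pics/{n}0.png",im)
    c=env.calibration(n); print(n,c["fx"],c["fy"],c["cx"],c["cy"]); print(c["cam_to_world"])
o=env.get_obs(); print({k:o[k] for k in("time_s","tool_pos","tool_rot","force","grip_width")})
E
```

```text
scene 489.02267482577037 489.02267482577037 321.86142183806174 233.92274939326478
[[-0.7201158  -0.37772287  0.58202979 -0.18068129]
 [-0.69347368  0.41957098 -0.58570851  0.85275513]
 [-0.02296731 -0.82540028 -0.56408056  0.61998463]
 [ 0.          0.          0.          1.        ]]
top 624.5015856868187 624.5015856868187 310.5835618869613 244.93713268549686
[[-0.02447853 -0.99637261  0.08150111  0.25460177]
 [-0.99889407  0.02765101  0.0380271   0.35259524]
 [-0.04014275 -0.08048012 -0.99594754  0.99056851]
 [ 0.          0.          0.          1.        ]]
{'time_s': 0.1, 'tool_pos': array([0.20116245, 0.61757582, 0.22157808]), 'tool_rot': array([-1.79903533e+02,  6.51502289e-03,  1.61964703e+02]), 'force': array([ 0.33170315, -0.01571208,  0.53086924]), 'grip_width': 0.08684407393583037}
```

View pics/scene0.png

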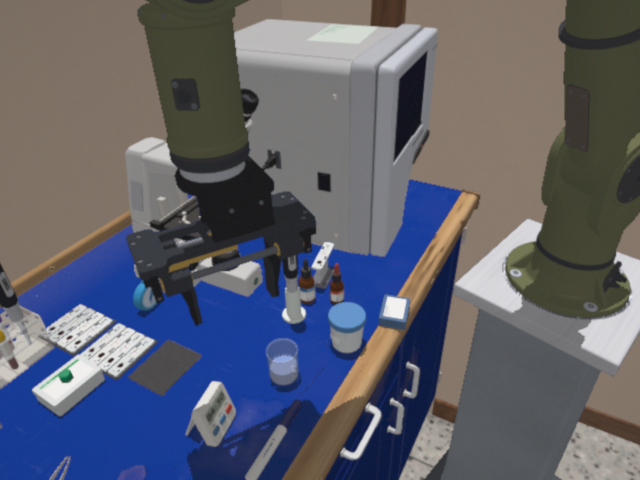

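View pics/top0.png

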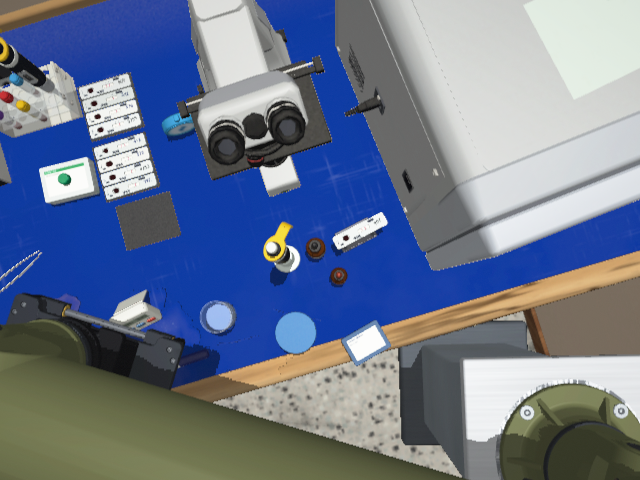

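The scene view shows the pipette in its stand near (291,290), the bottles near (307,285) and (337,290), and the cassette near (322,263). In the top view the yellow pipette hook is near (278,245), the stand near (288,258), the bottles at (315,248) and (339,276), and the cassette at (360,231). Next I'll enlarge both views.

Run:
```python
import cv2
a=cv2.imread("pics/top0.png")[200:300,250:400]; cv2.imwrite("pics/topc.png",cv2.resize(a,None,fx=5,fy=5,interpolation=cv2.INTER_CUBIC))
a=cv2.imread("pics/scene0.png")[230:330,265:365]; cv2.imwrite("pics/scenec.png",cv2.resize(a,None,fx=6,fy=6,interpolation=cv2.INTER_CUBIC))
```

```text
(no output)
```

View pics/topc.png

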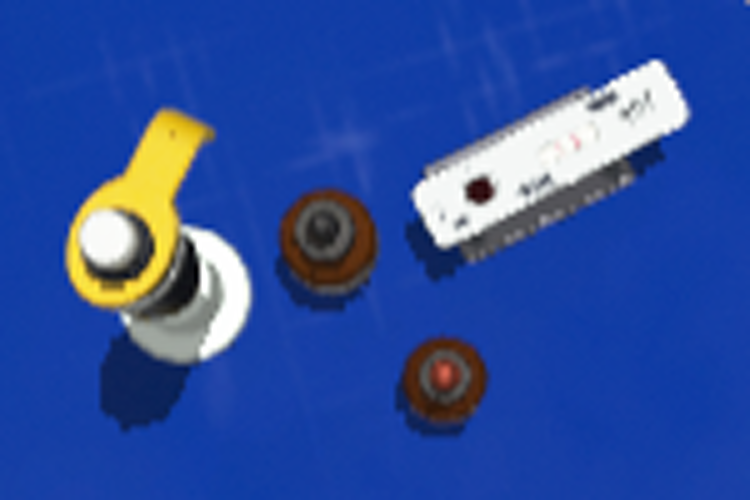

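View pics/scenec.png

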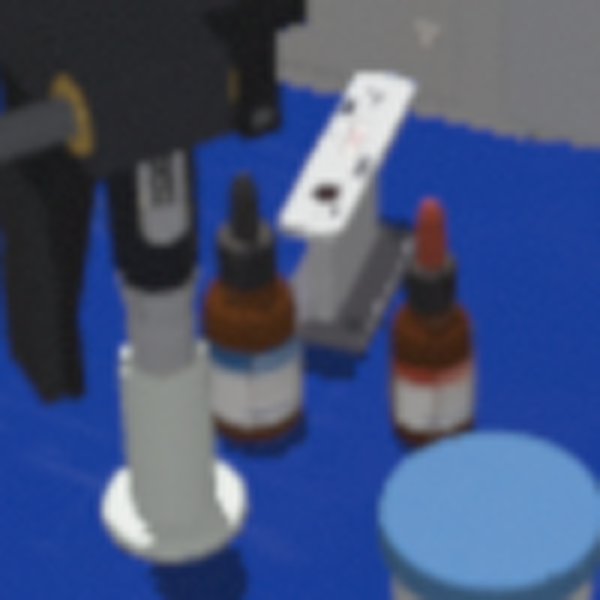

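Crop of the top view: button (108,240), hook tip (190,120), well (480,190), cassette from (420,215) to (680,95), bottle tops (320,228) and (445,375). The crop of the scene view shows both bottles standing clear of the rest, and the pipette upright in its sleeve. The gripper is above the pipette in that picture. Next I'll take the numbers from masks.

```bash
cat > h.py <<'E'
import numpy as np, cv2
from cell import env
def ray(n,u,v):
    c=env.calibration(n); T=np.array(c["cam_to_world"])
    return T[:3,3], T[:3,:3]@np.array([(u-c["cx"])/c["fx"],(v-c["cy"])/c["fy"],1])
def onz(n,p,z):
    o,d=ray(n,*p); return o+d*(z-o[2])/d[2]
def proj(n,P):
    c=env.calibration(n); T=np.array(c["cam_to_world"]); q=T[:3,:3].T@(np.array(P)-T[:3,3])
    return np.array([c["fx"]*q[0]/q[2]+c["cx"],c["fy"]*q[1]/q[2]+c["cy"]])
def blob(mask,x0,y0,x1,y1,z=8):
    m=np.zeros_like(mask); m[y0:y1,x0:x1]=mask[y0:y1,x0:x1]
    n,l,s,c=cv2.connectedComponentsWithStats(m); i=1+np.argmax(s[1:,4]); return (l==i).astype(np.uint8),c[i],s[i]
E
python3 - <<'E'
from h import *
np.set_printoptions(precision=4,suppress=True)
t=cv2.imread("pics/top0.png"); hsv=cv2.cvtColor(t,cv2.COLOR_BGR2HSV); H,S,V=cv2.split(hsv)
white=((S<60)&(V>170)).astype(np.uint8)
m,c,s=blob(white,328,208,392,254)
cn=max(cv2.findContours(m,0,2)[0],key=cv2.contourArea); r=cv2.minAreaRect(cn)
print("rect",r); w=[onz("top",p,.055) for p in cv2.boxPoints(r)]; w=np.array(w)[:,:2]; print(w, "cen",w.mean(0), [np.linalg.norm(w[i]-w[i-1]) for i in range(4)])
dark=((V<110)&((H<15)|(H>160)|(S<80))).astype(np.uint8)
m,cw,s=blob(dark,340,232,352,244); print("well px",cw,s,onz("top",cw,.055))
sc=cv2.imread("pics/scene0.png"); g=cv2.cvtColor(sc,cv2.COLOR_BGR2GRAY)
m,c2,s=blob((g<90).astype(np.uint8),315,257,323,265); print("well scene",c2,s,onz("scene",c2,.055))
yel=((H>18)&(H<35)&(S>130)&(V>120)).astype(np.uint8)
m,c,s=blob(yel,258,215,300,265); pts=np.argwhere(m)[:,::-1]; print("yellow",c,s)
tip=pts[pts[:,1]<224].mean(0); print("hook tip px",tip, onz("top",tip,.22))
m,cb,s=blob(white,262,240,280,256); print("button",cb,s,onz("top",cb,.242))
m,cf,s=blob(white,272,244,302,274); print("foot white",cf,s)
br=((H<20)&(S>120)&(V<170)&(V>40)).astype(np.uint8)
for n,b in (("A",(304,234,328,262)),("B",(328,265,350,288))):
    m,c,s=blob(br,*b); cn=max(cv2.findContours(m,0,2)[0],key=cv2.contourArea); cc,rr=cv2.minEnclosingCircle(cn)
    print(n,cc,rr,onz("top",cc,.05))
E
```

```text
rect ((359.5, 230.50001525878906), (14.758047103881836, 56.79612731933594), 63.43495178222656)
[[0.3429 0.3576]
 [0.3791 0.2802]
 [0.3588 0.271 ]
 [0.3227 0.3482]] cen [0.3509 0.3143] [np.float64(0.02223192202974736), np.float64(0.08541434877896897), np.float64(0.022233415272031824), np.float64(0.0852325023289678)]
well px [345.2727 237.8182] [343 236   6   5  22] [0.3404 0.3359 0.055 ]
well scene [319. 262.] [318 262   3   1   3] [0.3411 0.3375 0.055 ]
yellow [278.0839 240.6571] [264 222  28  39 417]
hook tip px [283.25 222.75] [0.3463 0.4154 0.22  ]
button [270.8723 247.0532] [266 242  11  11  94] [0.3146 0.4292 0.242 ]
foot white [293.7471 257.2294] [286 245  14  27 170]
A (315.3666687011719, 247.28334045410156) 9.399459838867188 [0.3278 0.3814 0.05  ]
B (338.5, 275.5) 7.905794143676758 [0.2843 0.3476 0.05  ]
```

Run:
```python
from h import *
np.set_printoptions(precision=4,suppress=True)
t=cv2.imread("pics/top0.png"); H,S,V=cv2.split(cv2.cvtColor(t,cv2.COLOR_BGR2HSV))
yel=((H>18)&(H<35)&(S>130)&(V>120)).astype(np.uint8)
m,c,s=blob(yel,258,215,300,265)
rows=[(np.flatnonzero(m[r]).mean(),r) for r in range(223,238)]
vx,vy,x0,y0=cv2.fitLine(np.array(rows,np.float32),cv2.DIST_L2,0,.01,.01).ravel()
p,q=[onz("top",(x0+k*vx,y0+k*vy),.21)[:2] for k in(-8,8)]; d=(q-p)*np.sign((q-p)[0])
print("hook dir",np.degrees(np.arctan2(d[1],d[0])),"mid",(p+q)/2)
print("foot top",onz("top",(286.6,258.6),.003),"foot scene",onz("scene",(294,314.2),.003),"mouth scene",onz("scene",(292.5,288.3),.062))
for z in(.238,.242): print("button",onz("top",(270.9,247.1),z))
for z in (.2,.3,.4): print("eyepieces",z,onz("top",(228,160),z),onz("top",(290,150),z))
print("analyser corner z0",onz("top",(430,268),0),"z.4",onz("top",(490,255),.4), onz("top",(430,268),.4))
sc=cv2.imread("pics/scene0.png"); wh=(cv2.cvtColor(sc,cv2.COLOR_BGR2HSV)[...,1]<60).astype(np.uint8)*(sc.min(2)>110)
for r in range(290,312,3):
    x=np.flatnonzero(wh[r,278:305])+278; print(r,x.min(),x.max())
```

```text
hook dir -27.612986907032845 mid [0.3383 0.4177]
foot top [0.3147 0.4289 0.003 ] foot scene [0.3151 0.431  0.003 ] mouth scene [0.3166 0.4287 0.062 ]
button [0.3149 0.4295 0.238 ]
button [0.3146 0.4291 0.242 ]
eyepieces 0.2 [0.4323 0.4868 0.2   ] [0.4427 0.4063 0.2   ]
eyepieces 0.3 [0.4099 0.4699 0.3   ] [0.4189 0.3995 0.3   ]
eyepieces 0.4 [0.3874 0.4529 0.4   ] [0.3951 0.3927 0.4   ]
analyser corner z0 [0.294  0.2031 0.    ] z.4 [0.2888 0.2071 0.4   ] [0.2781 0.2634 0.4   ]
290 285 299
293 285 304
296 286 304
299 286 304
302 286 299
305 286 299
308 285 303
311 283 304
```

>>> send_rows(series=[{"travel": [0, 0, -3.5], "dr": [0, 0, 0], "claw": 8.7}, {"travel": [0, 0, -6.5], "dr": [0, 0, 0], "claw": 8.7}, {"travel": [-2.8, -2.4, -6.5], "dr": [0, 0, 1.6], "claw": 8.7}, {"travel": [-5.6, -4.8, -6.5], "dr": [0, 0, 3.2], "claw": 8.7}, {"travel": [-8.4, -7.2, -6.5], "dr": [0, 0, 4.8], "claw": 8.7}, {"travel": [-11.2, -9.6, -6.5], "dr": [0, 0, 6.4], "claw": 8.7}, {"travel": [-14, -12, -6.5], "dr": [0, 0, 8], "claw": 8.7}, {"travel": [-16, -13.6, -6.5], "dr": [0, 0, 9.6], "claw": 8.7}, {"travel": [-16.8, -14.4, -6.5], "dr": [0, 0, 9.6], "claw": 8.7}, {"travel": [-16.8, -14.4, -6.5], "dr": [0, 0, 9.6], "claw": 8.7}, {"travel": [-16.8, -14.4, -6.5], "dr": [0, 0, 9.6], "claw": 8.7}])

```text
time_s: 1.02
tool_pos: [0.3155, 0.4303, 0.2876]
tool_rot: [180.0, -0.1, 152.4]
force: [-0.3, 0.1, 0.0]
grip_width: 0.0872
```

Run:
```python
from h import *
cv2.imwrite("pics/scene1.png",env.read_camera("scene")); cv2.imwrite("pics/top1.png",env.read_camera("top"))
o=env.get_obs(); print(o["time_s"],o["tool_pos"],o["tool_rot"],o["qpos"])
```

```text
1.1167 [0.31452922 0.43124287 0.28728196] [ 1.79997087e+02 -6.24427616e-02  1.52590515e+02] [-59.85599461   2.8013555    3.28219031  94.00836867  -0.22430725
  83.19855906   6.03937242]
```

View pics/scene1.png

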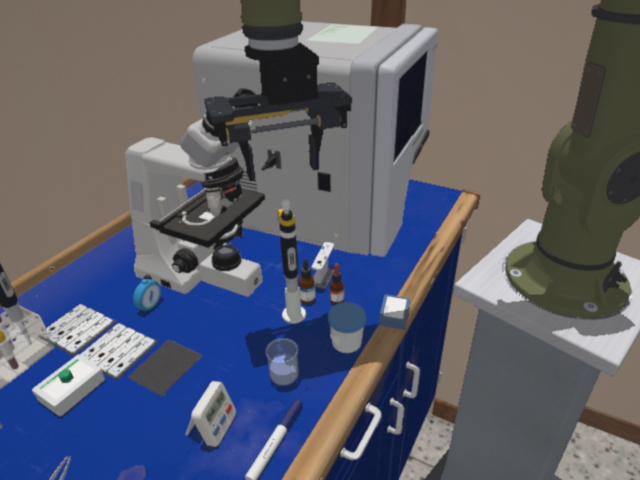

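The scene view shows the gripper above and clear of the pipette, whose top is at (287,207). The microscope eyepieces, near (243,98), stand tall beside the gripper, so I'll triangulate them and the pipette axis.

```bash
cat >> h.py <<'E'
def tri(a,b):
    (o1,d1),(o2,d2)=ray("top",*a),ray("scene",*b)
    k=np.linalg.lstsq(np.c_[d1,-d2],o2-o1,rcond=None)[0]; p,q=o1+k[0]*d1,o2+k[1]*d2
    return (p+q)/2,np.linalg.norm(p-q)
E
python3 - <<'E'
from h import *
np.set_printoptions(precision=4,suppress=True)
for n,a in(("R",(287,126)),("L",(228,143))): print(n,tri(a,(244,97)))
print("button",tri((270.9,247.1),(287,206)))
for z in(.062,.1,.193,.242): print(z,proj("scene",(.315,.4293,z)),proj("top",(.315,.4293,z)))
im=cv2.imread("pics/scene1.png")
cv2.imwrite("pics/cmp.png",np.hstack([cv2.resize(im[190:330,255:325],None,fx=4,fy=4,interpolation=2),cv2.resize(im[70:210,180:270],None,fx=4,fy=4,interpolation=2)]))
for i in range(2): o=env.get_obs(); print(o["time_s"],o["tool_pos"])
E
```

```text
R (array([0.4293, 0.3992, 0.3685]), np.float64(0.0049070242227743375))
L (array([0.3962, 0.4434, 0.391 ]), np.float64(0.028338608710779138))
button (array([0.315 , 0.4298, 0.2305]), np.float64(0.0015058281932688444))
0.062 [292.864  288.8764] [283.2483 256.1015]
0.1 [291.6007 271.8123] [281.0275 254.4393]
0.193 [288.2149 226.0805] [274.7084 249.7096]
0.242 [286.2405 199.411 ] [270.754  246.7498]
1.1167 [0.3145 0.4312 0.2873]
1.1167 [0.3145 0.4312 0.2873]
```

View pics/cmp.png

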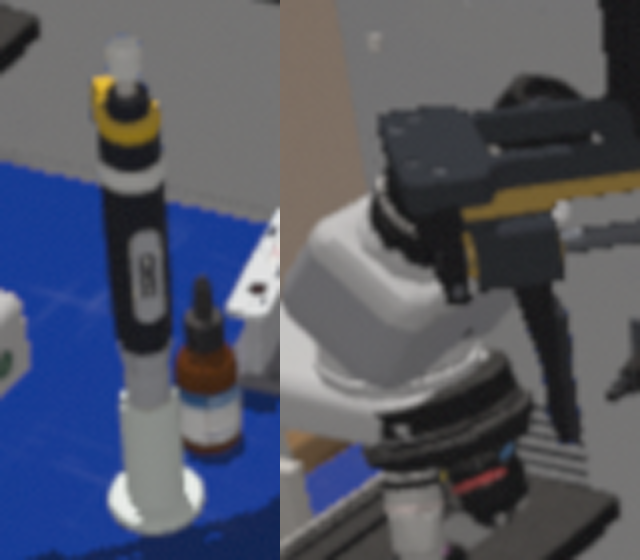

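The pipette axis matches: the button appears at (286,199.5), where I predicted (286.2,199.4). The gripper end is near an eyepiece in the right half of the view, so I'll check the clearances at the grasp, along the way and at the finish.

Run:
```python
from h import *
np.set_printoptions(precision=4,suppress=True)
k,r=tri((350,112),(263,162)); print("knob",k,r)
a=np.radians(np.arange(0,360,15))
P=np.vstack([[onz("top",(u+18*np.cos(t),v+18*np.sin(t)),.37)[:2] for t in a] for u,v in((228,143),(287,126))])
ws=np.array([[.294,.203]])+np.arange(0,.3,.01)[:,None]*[[.94,.342]]
def cl(c,phi,Q):
    f=np.radians(phi); y=np.array([np.cos(f),np.sin(f)]); x=np.array([-y[1],y[0]]); d=Q-np.array(c)
    e=np.abs(np.c_[d@y,d@x])-[.095,.0375]; return np.where((e<0).all(1),e.max(1),np.linalg.norm(np.maximum(e,0),axis=1)).min()*1000
kk=k[None,:2]
for c,phi in (((.316,.429),62.4),((.29,.41),62.4),((.28,.40),45),((.28,.39),30),((.28,.38),15),((.29,.37),0),((.32,.345),-10),((.3406,.3365),-10),((.3406,.3365),-5),((.3406,.3365),-15),((.3406,.3365),-20)):
    print(c,phi,"eye %.0f wall %.0f knob %.0f"%(cl(c,phi,P),cl(c,phi,ws),cl(c,phi,kk)))
```

```text
knob [0.4876 0.3297 0.2128] 0.0043491510200193975
(0.316, 0.429) 62.4 eye 16 wall 113 knob 161
(0.29, 0.41) 62.4 eye 30 wall 104 knob 175
(0.28, 0.4) 45 eye 23 wall 117 knob 159
(0.28, 0.39) 30 eye 28 wall 131 knob 131
(0.28, 0.38) 15 eye 33 wall 126 knob 113
(0.29, 0.37) 0 eye 24 wall 91 knob 103
(0.32, 0.345) -10 eye 14 wall 45 knob 73
(0.3406, 0.3365) -10 eye 19 wall 30 knob 51
(0.3406, 0.3365) -5 eye 12 wall 35 knob 52
(0.3406, 0.3365) -15 eye 25 wall 25 knob 49
(0.3406, 0.3365) -20 eye 31 wall 20 knob 46
```

>>> send_rows(series=[{"travel": [0, 0, 1.5], "dr": [0, 0, 0], "claw": 8.7}, {"travel": [0, 0, 3.5], "dr": [0, 0, 0], "claw": 8.7}, {"travel": [0, 0, 5.5], "dr": [0, 0, 0], "claw": 8.7}, {"travel": [0, 0, 7], "dr": [0, 0, 0], "claw": 8.7}, {"travel": [0, 0, 8], "dr": [0, 0, 0], "claw": 8.7}, {"travel": [0, 0, 8], "dr": [0, 0, 0], "claw": 8.7}, {"travel": [0, 0, 8], "dr": [0, 0, 0], "claw": 8.7}, {"travel": [0, 0, 8], "dr": [0, 0, 0], "claw": 8.7}])

```text
time_s: 1.78
tool_pos: [0.3164, 0.4303, 0.2086]
tool_rot: [179.9, 0.0, 152.4]
force: [1.0, 0.9, 0.6]
grip_width: 0.0869
```

Run:
```python
from h import *
np.set_printoptions(precision=4,suppress=True)
for i in range(3):
    env.read_camera("top"); o=env.get_obs(); print(o["time_s"],o["tool_pos"],o["tool_rot"],o["force"])
```

```text
1.8333 [0.3166 0.4302 0.2088] [179.8739   0.0106 152.4061] [ 0.75   -0.5242 -0.4722]
1.8833 [0.3167 0.43   0.2089] [179.8684   0.0108 152.3857] [ 0.6741 -0.1152 -0.8437]
1.9333 [0.3167 0.4299 0.2088] [179.8774   0.0085 152.3792] [-0.4067 -0.0758 -0.0783]
```

>>> send_rows(grip_force=20, series=[{"travel": [0, -0.1, 1.2], "dr": [0, 0, 0], "claw": 8.7}, {"travel": [0, -0.1, 2.4], "dr": [0, 0, 0], "claw": 8.7}, {"travel": [0, -0.1, 3.2], "dr": [0, 0, 0], "claw": 8.7}, {"travel": [0, -0.1, 3.2], "dr": [0, 0, 0], "claw": 8.7}, {"travel": [0, -0.1, 3.2], "dr": [0, 0, 0], "claw": 8.7}, {"travel": [0, -0.1, 3.2], "dr": [0, 0, 0], "claw": 4}, {"travel": [0, -0.1, 3.2], "dr": [0, 0, 0], "claw": 3.5}, {"travel": [0, -0.1, 3.2], "dr": [0, 0, 0], "claw": 3.2}, {"travel": [0, -0.1, 3.2], "dr": [0, 0, 0], "claw": 2.8}, {"travel": [0, -0.1, 3.2], "dr": [0, 0, 0], "claw": 2.2}, {"travel": [0, -0.1, 3.2], "dr": [0, 0, 0], "claw": 2}, {"travel": [0, -0.1, 3.2], "dr": [0, 0, 0], "claw": 2}])

```text
time_s: 2.93
tool_pos: [0.316, 0.4283, 0.1757]
tool_rot: [180.0, 0.0, 152.4]
force: [-0.2, -0.9, -1.4]
grip_width: 0.0484
```

>>> send_rows(grip_force=20, series=[{"travel": [0, 0, 0], "dr": [0, 0, 0], "claw": 2}, {"travel": [0, 0, 0], "dr": [0, 0, 0], "claw": 2}, {"travel": [0, 0, 0], "dr": [0, 0, 0], "claw": 2}, {"travel": [0, 0, 0], "dr": [0, 0, 0], "claw": 2}])

```text
time_s: 3.27
tool_pos: [0.316, 0.4283, 0.1756]
tool_rot: [180.0, 0.0, 152.4]
force: [0.4, 0.7, 0.1]
grip_width: 0.0252
```

>>> send_rows(series=[{"travel": [0, 0, 0], "dr": [0, 0, 0], "claw": 2}, {"travel": [0, 0, 0], "dr": [0, 0, 0], "claw": 2}, {"travel": [0, 0, 0], "dr": [0, 0, 0], "claw": 2}, {"travel": [0, 0, -0.3], "dr": [0, 0, 0], "claw": 2}, {"travel": [0, 0, -0.8], "dr": [0, 0, 0], "claw": 2}, {"travel": [0, 0, -1.5], "dr": [0, 0, 0], "claw": 2}, {"travel": [0, 0, -2], "dr": [0, 0, 0], "claw": 2}, {"travel": [0, 0, -2], "dr": [0, 0, 0], "claw": 2}])

```text
time_s: 3.93
tool_pos: [0.3166, 0.4291, 0.1974]
tool_rot: [179.8, 0.0, 152.4]
force: [-0.2, -0.4, -0.7]
grip_width: 0.0254
```

>>> send_rows(series=[{"travel": [0, 0, -0.8], "dr": [0, 0, 0], "claw": 2}, {"travel": [0, 0, -1.8], "dr": [0, 0, 0], "claw": 2}, {"travel": [0, 0, -3], "dr": [0, 0, 0], "claw": 2}, {"travel": [0, 0, -4.2], "dr": [0, 0, 0], "claw": 2}, {"travel": [0, 0, -5.4], "dr": [0, 0, 0], "claw": 2}, {"travel": [0, 0, -6.6], "dr": [0, 0, 0], "claw": 2}, {"travel": [0, 0, -7.8], "dr": [0, 0, 0], "claw": 2}, {"travel": [0, 0, -9], "dr": [0, 0, 0], "claw": 2}, {"travel": [0, 0, -10], "dr": [0, 0, 0], "claw": 2}, {"travel": [0, 0, -10.5], "dr": [0, 0, 0], "claw": 2}, {"travel": [0, 0, -10.5], "dr": [0, 0, 0], "claw": 2}, {"travel": [0, 0, -10.5], "dr": [0, 0, 0], "claw": 2}])

```text
time_s: 4.93
tool_pos: [0.3159, 0.4282, 0.3005]
tool_rot: [-180.0, -0.0, 152.4]
force: [0.4, -0.3, -1.2]
grip_width: 0.0254
```

Run:
```python
from h import *
np.set_printoptions(precision=4,suppress=True)
im=env.read_camera("scene"); tp=env.read_camera("top")
cv2.imwrite("pics/scene2.png",im); cv2.imwrite("pics/top2.png",tp)
o=env.get_obs(); print(o["time_s"],o["tool_pos"],o["tool_rot"],o["force"],o["grip_width"],o["qpos"])
cv2.imwrite("pics/c2.png",np.hstack([cv2.resize(im[150:330,250:350],None,fx=3,fy=3,interpolation=2),cv2.resize(tp[170:305,240:405],None,fx=3,fy=4,interpolation=2)]))
```

```text
5.0333 [0.3158 0.4279 0.2997] [-179.9186   -0.0049  152.3649] [ 0.1927 -1.2937 -1.1888] 0.02553507171805993 [-59.7848   2.4508   3.4682  92.9753  -0.1451  84.6599   6.0588]
```

View pics/c2.png

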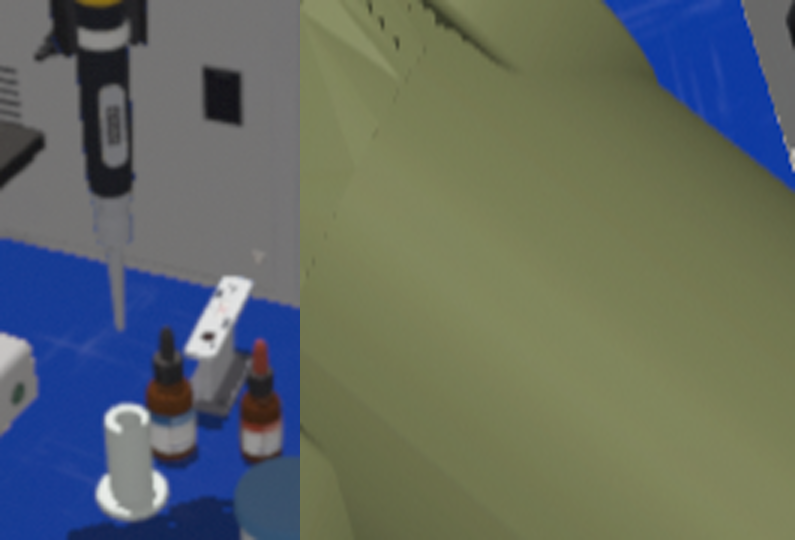

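The pipette hangs upright in the gripper with its tip near scene pixel (290,260), clear of the empty stand. Both bottles and the cassette look unmoved, and the arm blocks the top view. Next comes the carry, keeping away from the eyepieces.

>>> send_rows(series=[{"travel": [0.2, -0.7, 0], "dr": [0, 0, 0], "claw": 2}, {"travel": [0.5, -1.8, 0], "dr": [0, 0, 1], "claw": 2}, {"travel": [0.8, -2.9, 0], "dr": [0, 0, 4], "claw": 2}, {"travel": [1.1, -4, 0], "dr": [0, 0, 8], "claw": 2}, {"travel": [1.3, -4.7, 0], "dr": [0, 0, 12], "claw": 2}, {"travel": [1.3, -5, 0], "dr": [0, 0, 16], "claw": 2}, {"travel": [1.3, -5, 0], "dr": [0, 0, 20], "claw": 2}, {"travel": [1.3, -5, 0], "dr": [0, 0, 24], "claw": 2}, {"travel": [1.3, -5, 0], "dr": [0, 0, 28], "claw": 2}, {"travel": [1.3, -5, 0], "dr": [0, 0, 32], "claw": 2}, {"travel": [1.3, -5, 0], "dr": [0, 0, 36], "claw": 2}, {"travel": [1.3, -5, 0], "dr": [0, 0, 40], "claw": 2}])

```text
time_s: 6.03
tool_pos: [0.2804, 0.3891, 0.3004]
tool_rot: [-180.0, 0.0, 112.1]
force: [0.0, -0.5, -0.4]
grip_width: 0.0257
```

>>> send_rows(series=[{"travel": [-0.2, 0, 0], "dr": [0, 0, 3], "claw": 2}, {"travel": [-0.5, 0, 0], "dr": [0, 0, 7], "claw": 2}, {"travel": [-0.9, 0, 0], "dr": [0, 0, 11], "claw": 2}, {"travel": [-1.3, 0, 0], "dr": [0, 0, 15], "claw": 2}, {"travel": [-1.7, 0, 0], "dr": [0, 0, 19], "claw": 2}, {"travel": [-2.1, 0, 0], "dr": [0, 0, 23], "claw": 2}, {"travel": [-2.4, 0, 0], "dr": [0, 0, 27], "claw": 2}, {"travel": [-2.6, 0, 0], "dr": [0, 0, 31], "claw": 2}, {"travel": [-2.6, 0, 0], "dr": [0, 0, 34], "claw": 2}, {"travel": [-2.6, 0, 0], "dr": [0, 0, 35], "claw": 2}, {"travel": [-2.6, 0, 0], "dr": [0, 0, 35], "claw": 2}, {"travel": [-2.6, 0, 0], "dr": [0, 0, 35], "claw": 2}])

```text
time_s: 7.03
tool_pos: [0.2907, 0.3656, 0.3005]
tool_rot: [-180.0, 0.0, 77.4]
force: [0.1, 0.2, -0.5]
grip_width: 0.025
```

Run:
```python
from h import *
np.set_printoptions(precision=4,suppress=True)
im=env.read_camera("scene"); cv2.imwrite("pics/scene3.png",im)
o=env.get_obs(); print(o["time_s"],o["tool_pos"],o["tool_rot"],o["force"],o["grip_width"],o["qpos"])
# tip offset check in scene2
print(proj("scene",(.3150,.4285,.127)))
s=cv2.imread("pics/scene2.png"); d=s[200:264,275:310].astype(int)
for r in range(250,264): 
    x=275+np.flatnonzero((s[r,275:305,2]>70)); print(r,x.min() if len(x) else None,x.max() if len(x) else None,end="; ")
```

```text
7.0833 [0.2908 0.3657 0.3006] [179.9996  -0.0011  77.4255] [ 0.011  -0.4086 -0.6083] 0.02542015217033647 [-56.6076  -5.5326   1.7042 100.656    0.1648  84.873  -67.5006]
[291.0134 258.9262]
250 288 290; 251 288 291; 252 288 291; 253 288 291; 254 288 291; 255 288 291; 256 288 291; 257 288 291; 258 289 291; 259 289 290; 260 None None; 261 None None; 262 None None; 263 None None;
```

View pics/scene3.png

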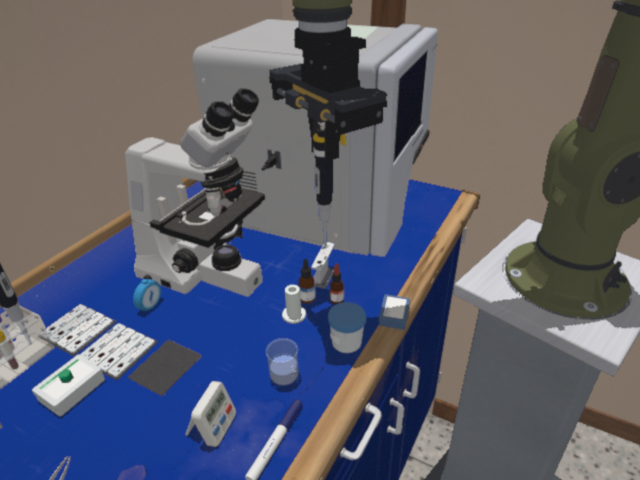

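The pipette is upright ahead of the cassette, with its shaft at (323,230). The eyepieces at (218,115) and (245,98) are well clear to the left, and the bottles still stand at (306,285) and (337,290). Now I'll move over the well and descend most of the way.

>>> send_rows(series=[{"travel": [-0.2, 0.6, 0], "dr": [0, 0, 0], "claw": 2}, {"travel": [-0.5, 1.5, 0], "dr": [0, 0, 0], "claw": 2}, {"travel": [-0.9, 2.5, 0], "dr": [0, 0, 0], "claw": 2}, {"travel": [-1.2, 3.5, 0], "dr": [0, 0, 0], "claw": 2}, {"travel": [-1.6, 4.6, 0], "dr": [0, 0, 0], "claw": 2}, {"travel": [-1.8, 5.2, 0], "dr": [0, 0, 0], "claw": 2}, {"travel": [-1.9, 5.5, 0], "dr": [0, 0, 0], "claw": 2}, {"travel": [-1.9, 5.5, 0], "dr": [0, 0, 0], "claw": 2}, {"travel": [-1.9, 5.5, 1], "dr": [0, 0, 0], "claw": 2}, {"travel": [-1.9, 5.5, 2], "dr": [0, 0, 0], "claw": 2}, {"travel": [-1.9, 5.5, 3], "dr": [0, 0, 0], "claw": 2}, {"travel": [-1.9, 5.5, 3], "dr": [0, 0, 0], "claw": 2}])

```text
time_s: 8.08
tool_pos: [0.3391, 0.3345, 0.2674]
tool_rot: [-179.9, 0.2, 77.4]
force: [-0.5, 0.3, -1.0]
grip_width: 0.0254
```

>>> send_rows(series=[{"travel": [0, 0, 0.6], "dr": [0, 0, 0], "claw": 2}, {"travel": [0, 0, 1.2], "dr": [0, 0, 0], "claw": 2}, {"travel": [0, 0, 1.8], "dr": [0, 0, 0], "claw": 2}, {"travel": [0, 0, 2.2], "dr": [0, 0, 0], "claw": 2}, {"travel": [0, 0, 2.5], "dr": [0, 0, 0], "claw": 2}, {"travel": [0, 0, 2.5], "dr": [0, 0, 0], "claw": 2}, {"travel": [0, 0, 2.5], "dr": [0, 0, 0], "claw": 2}, {"travel": [0, 0, 2.5], "dr": [0, 0, 0], "claw": 2}])

```text
time_s: 8.75
tool_pos: [0.3409, 0.3355, 0.2459]
tool_rot: [180.0, -0.0, 77.4]
force: [-0.1, 0.4, -0.9]
grip_width: 0.025
```

Run:
```python
from h import *
np.set_printoptions(precision=4,suppress=True)
im=env.read_camera("scene"); tp=env.read_camera("top")
cv2.imwrite("pics/scene4.png",im); cv2.imwrite("pics/top4.png",tp)
for i in range(3):
    env.read_camera("scene"); o=env.get_obs(); print(o["time_s"],o["tool_pos"],o["tool_rot"],o["force"],o["grip_width"])
p=o["tool_pos"]; print("tip pred",proj("scene",p+[.0003,.0012,-.173]),"well",proj("scene",(.3406,.3365,.055)))
cv2.imwrite("pics/c4.png",np.hstack([cv2.resize(im[215:295,290:350],None,fx=7,fy=7,interpolation=2),cv2.resize(tp[200:300,260:400],None,fx=2.7,fy=5.6,interpolation=2)]))
```

```text
8.9 [0.3408 0.3355 0.2459] [179.9773  -0.0389  77.3675] [ 0.4974  0.6122 -0.2269] 0.025024558577043422
8.95 [0.3408 0.3355 0.2459] [179.982   -0.0335  77.3609] [ 0.2792  0.428  -0.5035] 0.02529395468040167
9.0 [0.3408 0.3355 0.2458] [179.9841  -0.0297  77.3637] [ 0.0034  1.3182 -0.6531] 0.025215722787282208
tip pred [319.0437 254.2445] well [319.5353 261.87  ]
```

View pics/c4.png

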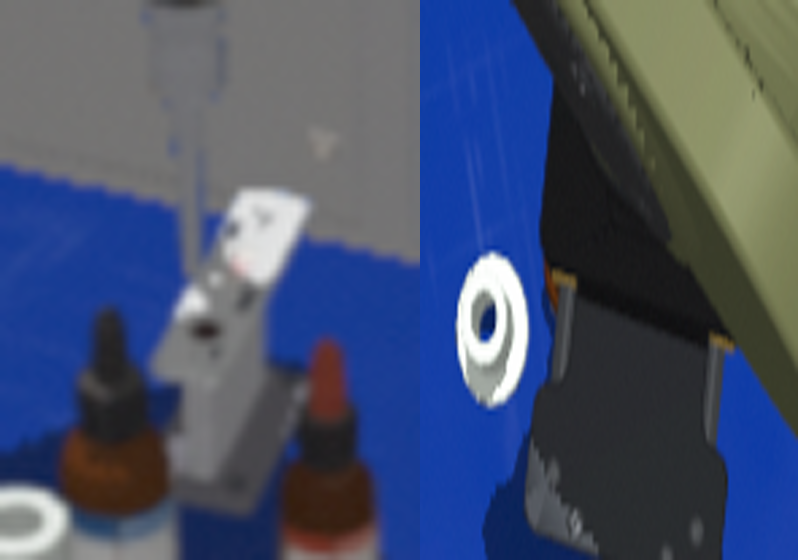

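The tip is at about (317.7,254.3) and the well at (319.5,261.9). The tip looks about 1 px left of the line over the well, so I'll measure the shaft line by differencing against the earlier picture.

Run:
```python
from h import *
np.set_printoptions(precision=3,suppress=True)
def shaft(cur,ref,r0,r1,c0,c1,far=60):
    a=cv2.GaussianBlur(cv2.imread(f"pics/{cur}.png"),(3,3),0).astype(float); b=cv2.GaussianBlur(cv2.imread(f"pics/{ref}.png"),(3,3),0).astype(float)
    d=np.abs(a-b).sum(2); out=[]
    for r in range(r0,r1):
        w=np.clip(d[r,c0:c1]-25,0,120); x=np.arange(c0,c1)
        out.append((r,(w*x).sum()/max(w.sum(),1e-9),w.sum()))
    return np.array(out)
s=shaft("scene4","scene1",232,259,311,325); print(s.T[1:])
print("line over well", [proj("scene",(.3406,.3366,z)) for z in(.055,.073,.1,.13)])
s=shaft("scene2","scene1",232,263,282,298); print(s.T[1:])
print("scene2 axis pred",[proj("scene",(.315,.4287,z)) for z in(.127,.15,.18)])
a=cv2.imread("pics/scene4.png"); print(cv2.cvtColor(a,cv2.COLOR_BGR2GRAY)[248:260,312:325])
```

```text
[[  0.      0.      0.      0.    314.      0.      0.      0.      0.
  318.    318.    318.222 315.933 316.212 316.619 316.804 317.099 318.332
  318.835 319.191 319.585 320.201 320.673 320.609 320.763 321.153 321.164]
 [  0.      0.      0.      0.      2.      0.      0.      0.      0.
    2.      6.      9.     15.    170.    323.    378.    403.    576.
  703.    763.    786.    896.    911.    930.    893.    797.    792.   ]]
line over well [array([319.498, 261.894]), array([319.251, 254.258]), array([318.87, 242.48]), array([318.43 , 228.917])]
[[ 287.287  288.28   287.226  287.998  289.334  290.665  289.503  288.768
   288.645  288.686  288.743  288.756  288.789  288.83   288.818  288.578
   288.511  288.657  288.849  288.927  288.972  289.001  289.052  289.095
   289.115  289.185  289.233  289.234  289.27   289.319  289.36 ]
 [ 894.      50.     372.     533.     512.     621.    1289.    1708.
  1711.    1719.    1733.    1736.    1738.    1744.    1730.    1587.
  1459.    1338.    1236.    1226.    1217.    1219.    1259.    1301.
  1322.    1356.    1367.    1388.    1532.    1660.    1707.   ]]
scene2 axis pred [array([290.926, 258.98 ]), array([290.103, 247.81 ]), array([288.989, 232.684])]
[[ 59  59  62  78 103 110  96  73  79 126 127 140 200]
 [ 58  59  61  74 101 111  96  75  91 131 170 193 211]
 [ 60  58  60  71  99 111  96  81 105 133 192 206 216]
 [ 59  59  60  70  99 110  98  95 115 133 184 195 218]
 [ 60  59  59  67 100 110 103 110 117 126 156 185 212]
 [ 58  59  58  66  98 110 113 120 128 128 130 157 191]
 [ 62  61  60  63  86 107 118 130 167 155 131 133 156]
 [ 62  62  63  64  89 128 132 132 161 149 130 129 125]
 [ 60  61  63  79 137 181 164 134 130 129 126 124 107]
 [ 57  61  64 100 183 217 205 159 128 125 125 122  94]
 [ 62  60  77 140 204 221 217 172 131 125 123 111  85]
 [ 64  66  94 170 189 183 177 149 127 124 123 114 102]]
```

Run:
```python
from h import *
np.set_printoptions(precision=2,suppress=True,linewidth=150)
g=lambda n:cv2.cvtColor(cv2.imread(f"pics/{n}.png"),cv2.COLOR_BGR2GRAY).astype(float)
for n in("scene1","scene4"):
    p=g(n)[256:268,313:326]; print(n); print(p.astype(int))
G=g("scene1"); w=np.clip(150-G[259:265,315:323],0,None); yy,xx=np.mgrid[259:265,315:323]; c=((w*xx).sum()/w.sum(),(w*yy).sum()/w.sum()); print("well s1",c,onz("scene",c,.055))
T=g("top0"); w=np.clip(150-T[234:242,342:350],0,None); yy,xx=np.mgrid[234:242,342:350]; c=((w*xx).sum()/w.sum(),(w*yy).sum()/w.sum()); print("well top",c,onz("top",c,.055))
# body edges: dark body in standing (scene1) and lifted (scene2, z+.124) 
for n,zs,dz in(("scene1",(.11,.12,.13,.14,.15,.16),0),("scene2",(.11,.12,.13,.14,.15,.16),.124)):
    I=g(n)
    for z in zs:
        u,v=proj("scene",(.315,.4290,z+dz)); r=int(round(v)); row=I[r,int(u)-12:int(u)+13]
        print(n,z,"pred %.1f"%u,r,int(u)-12,row.astype(int))
```

```text
scene1
[[ 62  64  79 140 205 223 224 224 224 224 223 196 171]
 [ 58  65 100 183 219 224 224 224 224 224 219 171 138]
 [ 61  77 141 208 223 224 224 224 224 222 203 155 144]
 [ 67 100 179 218 222 220 219 221 222 222 210 184 175]
 [ 79 142 204 221 206 178 171 176 195 216 221 215 185]
 [100 179 217 208 161 105  88 100 151 207 221 214 168]
 [142 204 220 194 131  74  59  78 150 209 221 194 141]
 [180 217 222 214 183 140 129 141 185 217 215 168 121]
 [206 223 224 224 218 203 194 174 192 216 192 140 112]
 [218 224 224 224 219 218 213 172 190 207 166 121 110]
 [220 222 222 222 219 221 218 203 210 189 139 112 110]
 [183 189 198 214 220 223 223 219 206 162 120 110 109]]
scene4
[[ 61  63  79 137 181 164 134 130 129 126 124 107  94]
 [ 61  64 100 183 217 205 159 128 125 125 122  94  78]
 [ 60  77 140 204 221 217 172 131 125 123 111  85  87]
 [ 66  94 170 189 183 177 149 127 124 123 114 102 107]
 [ 68 100 152 150 131 116 105 107 116 121 123 119 120]
 [ 73 105 124 119  99  72  61  72  97 117 124 124 120]
 [ 89 114 124 114  84  52  39  50  87 115 124 123 116]
 [104 121 124 122 105  88  79  89 107 12
[... 1260 characters left out ...]
89  64  38  46  95 113 115 116 116]
scene2 0.12 pred 286.3 198 274 [115 116 112  80  38  26  28  28  27  50  94 105  93  93  97 100 109 113  81  52  95 113 116 115 116]
scene2 0.13 pred 285.9 193 273 [115 115 116 112  79  37  26  27  26  34  63  97  93  68  73  76  71  96  94  61  46  95 113 116 115]
scene2 0.14 pred 285.5 187 273 [115 115 112  81  38  26  27  27  26  42  94 110  89  79  80  71  78  99  81  44  49  96 114 116 115]
scene2 0.15 pred 285.0 181 273 [116 116 112  79  37  26  27  27  29  47  94 112 114 114 113 114 114 111  81  52  94 114 116 115 115]
scene2 0.16 pred 284.6 175 272 [116 115 112  81  39  28  27  28  28  28  27  29  27  27  27  26  25  27  27  29  45  94 114 115 115]
```

The same-camera measurement puts the tip 1.75 px (about 3.3 mm) left of the line over the well, and depth along the view agrees. The offset seems to come from how the pipette sits in the grip. I'll shift it and descend.

>>> send_rows(series=[{"travel": [-0.13, -0.09, 0], "dr": [0, 0, 0], "claw": 2}, {"travel": [-0.26, -0.18, 0], "dr": [0, 0, 0], "claw": 2}, {"travel": [-0.26, -0.18, 0.3], "dr": [0, 0, 0], "claw": 2}, {"travel": [-0.26, -0.18, 0.6], "dr": [0, 0, 0], "claw": 2}, {"travel": [-0.26, -0.18, 0.75], "dr": [0, 0, 0], "claw": 2}, {"travel": [-0.26, -0.18, 0.75], "dr": [0, 0, 0], "claw": 2}, {"travel": [-0.26, -0.18, 0.75], "dr": [0, 0, 0], "claw": 2}, {"travel": [-0.26, -0.18, 0.75], "dr": [0, 0, 0], "claw": 2}, {"travel": [-0.26, -0.18, 0.75], "dr": [0, 0, 0], "claw": 2}])

```text
time_s: 9.75
tool_pos: [0.3384, 0.3333, 0.2382]
tool_rot: [180.0, -0.0, 77.4]
force: [-0.2, -0.6, -1.1]
grip_width: 0.0253
```

Run:
```python
from h import *
np.set_printoptions(precision=4,suppress=True,linewidth=150)
for i in range(4): env.read_camera("top")
im=env.read_camera("scene"); cv2.imwrite("pics/scene5.png",im)
o=env.get_obs(); print(o["time_s"],o["tool_pos"],o["tool_rot"],o["force"],o["grip_width"])
g=cv2.cvtColor(im,cv2.COLOR_BGR2GRAY); print(g[246:268,310:327])
print("want tip at",proj("scene",(.3406,.3366,.065))-proj("scene",(.3406,.3366,.055))+[318.95,261.75])
r=g[205:246:5,300:335]; print(r)
print([proj("scene",(.3406,.3366,z)) for z in (.09,.12,.15,.18)])
I=np.vstack([im[200:280,290:350]]); cv2.imwrite("pics/c5.png",cv2.resize(I,None,fx=7,fy=7,interpolation=2))
```

```text
10.0 [0.3384 0.3332 0.2381] [179.9952  -0.0068  77.3645] [ 0.0977  0.9185 -1.7628] 0.025728168945358794
[[ 60  58  59  59  59  58  68  96 111 111  97  93 141 170 200 219 214]
 [ 59  60  59  59  60  59  66  92 109 110  96  91 107 121 186 219 214]
 [ 59  58  57  59  60  59  63  88 107 110 101  91  86 130 200 222 219]
 [ 58  58  59  58  58  59  63  86 106 112 107 109 115 171 210 219 222]
 [ 58  59  58  60  60  58  63  82 104 111 112 120 129 173 212 219 221]
 [ 60  59  59  59  58  59  62  79 103 112 112 120 126 140 178 214 223]
 [ 59  59  59  58  60  60  62  77 102 112 111 119 125 121 132 172 215]
 [ 62  60  60  58  58  59  62  77 102 112 114 121 123 121 119 137 197]
 [ 65  62  61  61  61  59  65  89 107 113 117 123 126 128 124 128 162]
 [ 61  62  61  62  61  66  90 143 136 116 117 123 128 128 122 115 121]
 [ 60  60  60  63  64  79 138 190 165 126 125 127 126 125 107  94  99]
 [ 58  58  60  61  64 100 183 216 196 164 169 151 128 121  93  77 100]
 [ 60  63  63  60  77 142 206 221 214 178 165 147 126 110  86  87 110]
 [ 61  63  64  67  95 175 213 200 179 150 131 127 124 115 102 108 115]
 [
[... 1303 characters left out ...]
6 115 115]
 [116 116 115 116 116 116 117 116 116 115 116 116 115 109 107 111 111 112 113 113 112 111 108  99 106 114 115 116 115 116 116 115 115 115 116]
 [116 116 116 116 115 116 115 116 115 116 115 116 115 116 116 116 112 111 112 111 109 113 115 116 115 115 115 115 116 115 115 116 115 116 121]
 [108 113 115 114 113 115 115 116 113 113 112 112 109 111 111 111 101 104 112 113 105 110 114 115 115 115 116 116 116 115 116 116 116 116 115]
 [ 64  63  60  58  60  59  59  60  60  58  59  60  61  63  64  65  69  98 111 111  96  98 147 205 222 222 200 193 198 216 223 224 222 184 131]]
[array([319.0124, 246.8884]), array([318.5785, 233.4952]), array([318.1278, 219.5815]), array([317.6592, 205.1164])]
```

View pics/c5.png

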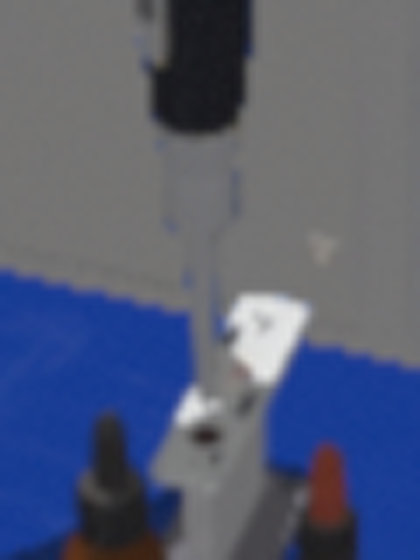

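The shaft now appears centred at about column 318.8, as wanted. The tip's end row is hard to tell from the shadow on the cassette, so I need one contrast-stretched look at both pictures.

Run:
```python
from h import *
o=[]
for n in("scene4","scene5"):
    a=cv2.imread(f"pics/{n}.png")[240:268,308:330].astype(float)
    o.append(cv2.resize(np.clip((a-80)*255/90,0,255).astype(np.uint8),None,fx=18,fy=18,interpolation=cv2.INTER_NEAREST))
cv2.imwrite("pics/c6.png",np.hstack(o))
a=cv2.imread("pics/scene5.png"); print("s5 col319 BGR",a[250:262,319].tolist()); print("s5 col320",a[250:262,320].tolist())
a=cv2.imread("pics/scene4.png"); print("s4 col317",a[248:260,317].tolist()); print("s4 col318",a[248:260,318].tolist())
```

```text
s5 col319 BGR [[115, 111, 110], [116, 111, 111], [117, 112, 111], [117, 112, 111], [118, 113, 112], [120, 116, 116], [128, 126, 125], [166, 164, 163], [179, 178, 178], [151, 150, 149], [106, 105, 107], [61, 59, 66]]
s5 col320 [[114, 112, 112], [112, 112, 112], [112, 111, 111], [116, 114, 113], [119, 117, 117], [119, 117, 117], [126, 125, 125], [170, 169, 168], [166, 165, 164], [132, 131, 131], [108, 108, 108], [72, 72, 75]]
s4 col317 [[117, 110, 109], [118, 111, 109], [118, 110, 109], [117, 110, 108], [117, 110, 108], [117, 110, 109], [127, 106, 100], [150, 127, 122], [192, 181, 178], [219, 217, 215], [222, 221, 219], [183, 183, 182]]
s4 col318 [[125, 95, 87], [124, 95, 86], [123, 95, 87], [121, 97, 90], [119, 102, 98], [120, 113, 110], [124, 118, 116], [137, 132, 130], [165, 164, 162], [206, 205, 204], [217, 217, 216], [178, 177, 177]]
```

View pics/c6.png

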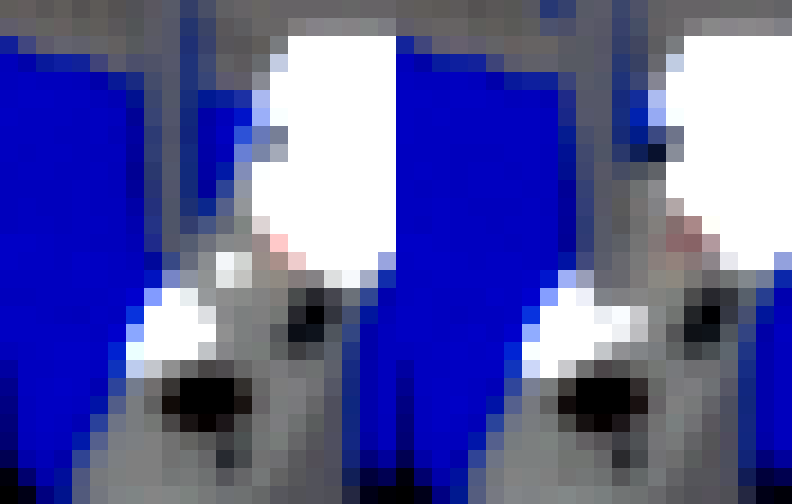

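The left panel is before the shift and the right one after. The well is at the same pixels in both, about (319,261.8). After the shift the shaft comes down at column 319, directly in line with the well, and its fading end reaches about row 256–257.5, where 257.5 was wanted. I'll compare the bottle and cassette pixels with the first picture, then hand in.

Run:
```python
from h import *
a=cv2.cvtColor(cv2.imread("pics/scene1.png"),6); b=cv2.cvtColor(env.read_camera("scene"),6)
for n,(x,y,w,h) in {"bottleA":(297,258,20,48),"bottleB":(327,260,20,48),"rest":(312,262,12,14)}.items():
    t=a[y:y+h,x:x+w]; r=cv2.matchTemplate(b[y-5:y+h+5,x-5:x+w+5],t,cv2.TM_CCOEFF_NORMED); print(n,cv2.minMaxLoc(r)[1::2])
o=env.get_obs(); print(o["time_s"],o["tool_pos"],o["tool_rot"],o["force"],o["grip_width"],np.abs(o["joint_velocities"]).max())
print(env.sign_off())
```

```text
bottleA (0.8761245012283325, (6, 5))
bottleB (0.8942121863365173, (5, 5))
rest (0.7438623905181885, (5, 6))
10.05 [0.33836635 0.33326884 0.2381456 ] [ 1.79993946e+02 -1.12418295e-02  7.73680925e+01] [-0.56974506 -0.23950169 -1.81680807] 0.025246874502290267 0.14526285119147964
the job is handed in; nothing more can be done
None
```

I drew the pipette straight up out of its stand and carried it upright over the bottles, turning the gripper to clear the microscope and the analyser wall. It is held still above the sample well, and the job was handed in at about 10 s.

Last checks:
- **Grip and pose:** the finger opening was steady at 25 mm, the tool was vertical to within 0.02 degrees, and the arm was still.
- **Centring:** side to side in the scene view, the tip lines up with the well to within about half a pixel (1 mm). That was after I corrected a 3 mm offset seen in the same view. Along the camera's viewing direction it is only known to about 2 mm, because the arm blocked the top camera.
- **Tip height:** the arm position and grip point put the tip 10 mm above the well. In the picture the tip end blends into the shadow on the cassette. It reads somewhere between the expected row and about 1.5 pixels above it, so the tip could be 2–3 mm higher than intended.
- **Bottles and cassette:** the cassette's well stayed at the same pixels throughout. The template match shifted by 0–1 pixel: 1 pixel sideways for bottle A, 1 pixel vertically for the rest patch. The scores were low (0.74–0.89). I put both down to the arm's shadow, and saw no contact or unusual force.

I viewed 11 pictures, one over the budget.

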